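# Shoot the button-locked bolt on a cupboard door

### The job

Shoot the flat bolt on the cupboard door: press its spring button down with a fingertip and, keeping it down, push the bolt's thumb piece away from the button so that the bar slides past, then push the bolt fully home through the keeper until the button springs up again and locks it. Only press and push: do not pinch the thumb piece or lift anything, leave the other things on the table and door where they are, and finish touching nothing.

Things in the scene. Friction and masses are not known exactly. Their poses are not given: they have to be found in the camera images.
- door: small pine cupboard door and the frame strip it shuts against, lying fixed and face up on a mat; wood top 23 mm above the table. Origin: at table height on the spring button's vertical axis. Own +y: the way the bolt shoots; own z up. Door x -190 to 50, y -200 to 90 mm; strip y 95 to 155. Guide staples cross the bar at y -70 and 76, keeper at 112, tops 34 mm above the table
- button_top (a point): centre of the top of the spring button, a steel mushroom 19 mm across (head 3.5 mm thick) that stands up through the flat bolt bar; 41 mm above the table when up, 34 mm when bottomed. The bar's top is 30 mm above the table; apart from the thumb piece nothing else within 60 mm of the button is higher. Moves with the button
- button (a joint): how far the spring button is pressed, m: 0 up, 0.007 bottomed; 3.6 N starts it, 7.8 N bottoms it. Up, its collar fills a window in the bar and locks the bolt; pressed 4.5 mm or more it frees the bar. Once the bar has slid 4 mm the bar keeps the button down by itself, until a second window comes at full throw and the button springs up
- bolt (a joint): travel of the bolt bar along the door's own +y, m: about 0 drawn back (1.5 mm of play either way), 0.040 fully shot, against its stop. Stays where it is left; about 1.5 to 4 N of friction. Flat steel bar 28 mm wide, 4 mm thick, 205 mm long, captive in its guides
- push_face (a point): centre of the face of the bolt's upturned thumb piece that looks along the door's own -y, at the button: a 4 mm plate (a low rib reaches 15 mm behind the face) 30 mm wide across the bar, from 30 to 57 mm above the table, this point 42 mm. Moves with the bolt; drawn back it is 12 mm from the button's axis (2.5 mm from its rim), so one fingertip can bear on the button and against this face at once
- bolt_nose (a point): end of the bolt bar that enters the keeper: 87 mm in own +y of the door from the button's axis when drawn back, 127 mm when fully shot; 28 mm above the table. Moves with the bolt
- keeper (a point): middle of the keeper staple on the frame strip, 112 mm in own +y of the door from the button's axis, 28 mm above the table
- pliers: needle-nose pliers, about 150 x 50 x 13 mm, lying in the sunk panel of the door; origin under the joint
- screw_gauge: grey plastic screw gauge, a flat card 110 x 40 x 4 mm with a row of graded holes, lying on the frame strip; origin under its centre
- rasp: steel rasp with a wooden handle, 330 mm long, 28 mm high, lying on the table beside the frame strip; origin under the blade, 35 mm from its root, own x towards the blade's end
- hinge_leaf: loose half of a steel door hinge, 76 x 43 x 11 mm, lying on the hanging stile of the door, past the tail of the bolt; origin under its centre
- magnet_tray: round stainless magnetic parts tray, 130 mm across, 26 mm high, with screws and a hinge pin in it; origin under its centre
- screwdriver: screwdriver with a black handle lying on the table; origin under it
- tea_glass: tulip tea glass on a white saucer, 110 mm across, 88 mm high; origin under its centre

How it is judged:
On the way, in this order (a step that is already met when the one before it is completed fails the run):
1. the spring button is pressed down clear of the bar by a fingertip while the bolt is still drawn back (value of joint button above 0.004 m and value of joint bolt below 0.003 m and contact force between the fingers and button above 1 N), for 0.05 s.
2. the bar has slid over the held-down button (value of joint bolt between 0.008 and 0.036 m and value of joint button above 0.0035 m), for 0.02 s.
3. the bolt is fully home and the button has sprung up and locked it (value of joint bolt above 0.0375 m and value of joint button below 0.0015 m), for 0.2 s.
At the end, for the whole second after the job is handed in: the bolt is shot at least 37.5 of its 40 mm, its nose through the keeper, the button is up to within 1.5 mm so that the bolt is locked, the bolt is at rest, and every other thing is within 20 mm of where it began (all of step 3 and horizontal distance between bolt_nose and keeper below 0.02 m and velocity of joint bolt between -0.01 and 0.01 m/s and distance of each of pliers, screw_gauge, rasp, hinge_leaf, magnet_tray, screwdriver, tea_glass from where it was at the start of the episode below 0.02 m); the robot touches nothing.
It fails at once if the thumb piece is pinched: the fingers press its front plate and its back rib at the same time (contact force between the fingers and bolt_c6 above 2 N and (contact force between the fingers and bolt_c7 above 2 N or contact force between the fingers and bolt_c8 above 2 N)).
It fails at once if another thing is lifted, carried or knocked more than 20 mm away (distance of any of pliers, screw_gauge, rasp, hinge_leaf, magnet_tray, screwdriver, tea_glass from where it was at the start of the episode above 0.02 m).
It also fails if it takes over 34 s, if anything falls off the work surface, if the arm or the gripper's body presses on something with over 40 N, if the wrist force passes 120 N, or if a joint passes its speed limit or range.

### The arm

A 6-joint arm with a two-finger parallel gripper is mounted at the origin on the work surface. World frame = base frame: x ahead of the robot, y to its left, z up, the work surface at z = 0. Lengths are in m, angles in rad, forces in N, time in s.
With the tool pointing down it reaches from about 0.275 to 0.775 m from the base axis. Payload 14.6 kg.
Tool frame: the origin (TCP) lies midway between the tips of the shut fingers; the grasp point (between the pads) lies 19 mm behind it; z points along the fingers, y is the direction in which the jaws open and shut (so a half turn about z gives the same grasp; the last joint's range is limited). The gripper opens to 85 mm and grips with 20 to 120 N. Pads are 22 mm wide; open, the fingers measure 114 mm over their backs; the gripper's body (76 mm by 85 mm) begins 54 mm behind the grasp point. The pads swing forward as they close: fully open they stand 13 mm farther back than shut.
Start: joints at [-1.456, 0.263, -0.048, 1.259, 0, 1.415], TCP at [0.14, -0.506, 0.231] pointing down, gripper open.
Joint ranges: [-2.65, 2.65], [-0.89, 1.7], [-1.18, 1.37], [-2.13, 2.11], [-1.35, 1.29], [-3.14, 3.14]. Speed limits (rad/s): [1.89, 1.89, 2.57, 2.79, 3.14, 3.14].

### API

Orientations are given as [roll, pitch, yaw] about the fixed x, y, z axes, in that order (R = Rz(yaw) Ry(pitch) Rx(roll)).
In Python, from station import get_state, camera, env gives the robot as it stands.
- The arm moves only by the tool carry_out, never from a script. Its argument "commands" is a list of rows, each a list of 7 numbers: the opening in per cent of the stroke, from 0 (shut) to 100 (fully open), then the shift along the tool's x, y, z in mm, then the turn, a rotation vector about the tool's x, y, z in degrees. In form: [[grip, x, y, z, ax, ay, az], ...]. A call has 1 to 12 rows; each row is the pose to reach, as a shift and turn from the pose commanded when the call began, along the tool's axes at that moment; what a row does not reach only later rows make up. A row lasts 1/10 s, in which the tool goes at most 50 mm and 8.59 degrees, less where a joint would pass 70% of its speed; a pose out of reach is approached as far as the arm can. A call with a gripper value outside its range is refused whole. The fingers move at their own pace and stop on an object; "force" is the grip in N (left out, the last holds). Time passes only in rows, so rows that repeat a pose let the fingers close. It gives the time, the measured TCP pose, the force and the opening at its end, in the units of the state.
- get_state(): the state, without advancing time (a new reading comes with each control period).
- camera(name): name is "scene" or "top"; returns a dict with "pixels" (480x640x3 uint8, red, green, blue), "K" (3x3 intrinsics, pixels), "dist_coeffs" ([k1, k2, p1, p2, k3] as OpenCV has them; the pictures are not rectified), "rvec" (rotation vector, rad) and "tvec" (3), from world to camera coordinates, as OpenCV has them. Camera axes: x right, y down, z forward; pixel columns grow to the right and rows downward; lengths in m; the calibration is good to about 2 mm. A picture is of the moment at which its call begins. There is no depth.
- env.close_job(): hands the job in, once; it reports no verdict.
The state is a dict: "clock": time; "joints": joint angles; "joint_vel": joint speeds; "effort": joint torques, N m; "eef_pos": TCP position; "eef_rot": TCP orientation; "force": force on the tool from outside, world axes, zero at the start; "wrist_torque": the same for the moment, N m; "grip_width": opening from 0.0 (shut) to 1.0 (fully open).
Only numpy, scipy, OpenCV 4.12 (cv2) and the standard library are available. Lean on these libraries where they do the work, as an engineer would, in place of code of your own. Each camera call takes 0.05 s, during which the arm holds its last target.

## Working session

There is one attempt and no reset: what is moved stays moved. The work goes in short steps, Python scripts to look and compute and a tool call to move; the robot and the scene stay as the last step left them, time stands still between calls to the robot, and variables do not carry over. Pictures are saved under pics/ and viewed, and the job is handed in when it is done.

Besides the shell and the picture viewer there is one more tool, called after "Emit:" as name(argument=value, ...) on one line, values as JSON. carry_out: Moves the arm, as the interface text tells. Its arguments: {"type":"object","properties":{"commands":{"type":"array","items":{"type":"array","items":{"type":"number"}}},"force":{"type":"number"}},"required":["commands"]}

```bash
mkdir -p pics
cat > h.py <<'E'
import cv2,numpy as np
from station import get_state,camera,env
def ray(c,uv,z):
    p=cv2.undistortPoints(np.array([[uv]],float),c["K"],np.array(c["dist_coeffs"],float))[0,0]
    R=cv2.Rodrigues(np.array(c["rvec"],float))[0];t=np.array(c["tvec"],float).ravel()
    o=-R.T@t;d=R.T@np.array([p[0],p[1],1]);s=(z-o[2])/d[2];return o+s*d
def proj(c,P):
    return cv2.projectPoints(np.array(P,float).reshape(-1,3),np.array(c["rvec"],float),np.array(c["tvec"],float),np.array(c["K"],float),np.array(c["dist_coeffs"],float))[0][:,0]
def save(c,n): cv2.imwrite("pics/"+n,c["pixels"][:,:,::-1])
E
python3 - <<'E'
from h import *
import pickle
for n in("top","scene"):
    c=camera(n);c={k:np.array(v) for k,v in c.items()};save(c,n+"0.png");pickle.dump(c,open(n+"0.pkl","wb"))
    R=cv2.Rodrigues(c["rvec"].astype(float))[0];print(n,c["K"],-R.T@c["tvec"].ravel())
print(get_state())
E
```

```text
top [[611.20975215   0.         322.3986867 ]
 [  0.         611.20975215 238.85466732]
 [  0.           0.           1.        ]] [0.1476619  0.00852638 1.71312201]
scene [[558.84972966   0.         312.37220874]
 [  0.         558.84972966 249.29463332]
 [  0.           0.           1.        ]] [ 1.54031141 -0.52107319  0.939619  ]
{'clock': 0.1, 'joints': array([-1.45629810e+00,  2.63488719e-01, -4.88773166e-02,  1.25939433e+00,
       -1.04041412e-05,  1.41553352e+00]), 'joint_vel': array([ 0.00012825, -0.00145501, -0.0003784 ,  0.0014272 ,  0.00134338,
        0.00039978]), 'effort': array([ 5.82745270e-03, -6.38574815e+01,  3.85062325e+01,  9.96554591e-03,
       -3.41732402e-05,  3.20620991e-06]), 'eef_pos': array([ 0.13989545, -0.50576207,  0.23086471]), 'eef_rot': array([-3.14063861e+00, -1.38799172e-04,  2.69760978e-01]), 'force': array([-0.37189023,  0.12377692,  0.07004764]), 'wrist_torque': array([-0.04368329,  0.02787685,  0.00498117]), 'grip_width': 0.9989733271706422}
```

View pics/top0.png

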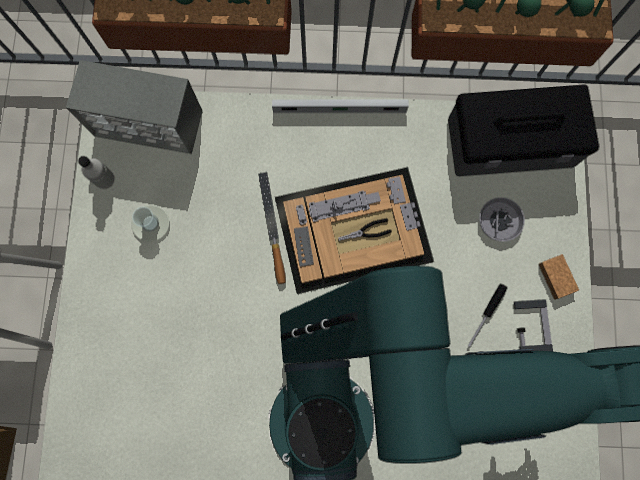

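View pics/scene0.png

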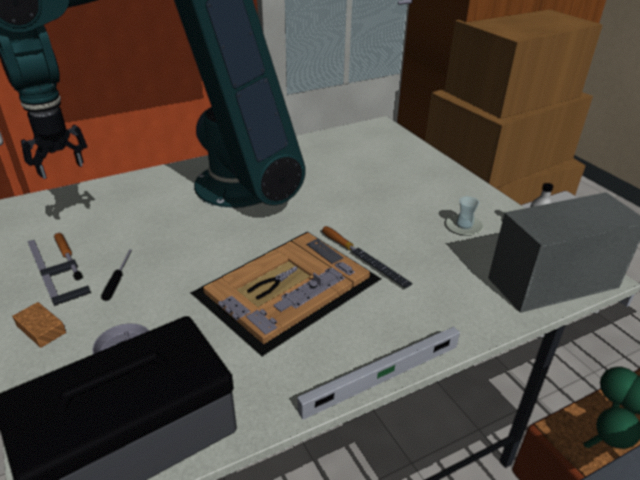

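Run:
```python
from h import *
import pickle
c=pickle.load(open("top0.pkl","rb"));p=c["pixels"][:,:,::-1]
cv2.imwrite("pics/tz.png",cv2.resize(p[165:255,275:435],None,fx=5,fy=5,interpolation=cv2.INTER_CUBIC))
c=pickle.load(open("scene0.pkl","rb"));p=c["pixels"][:,:,::-1]
cv2.imwrite("pics/sz.png",cv2.resize(p[235:345,210:370],None,fx=5,fy=5,interpolation=cv2.INTER_CUBIC))
```

```text
(no output)
```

View pics/tz.png

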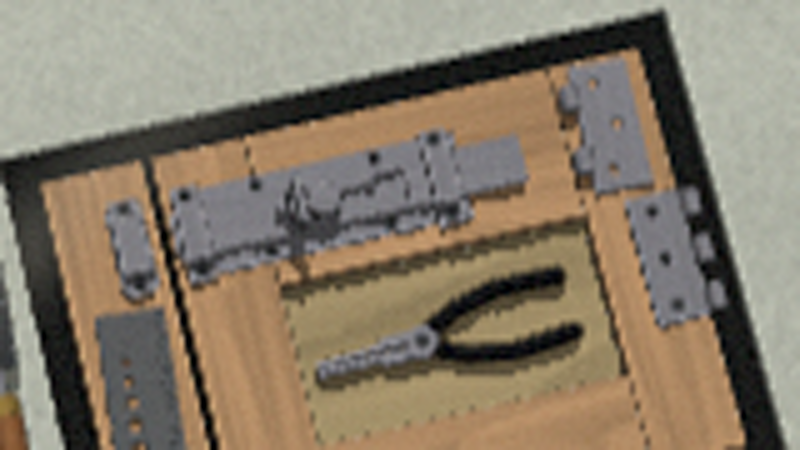

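View pics/sz.png

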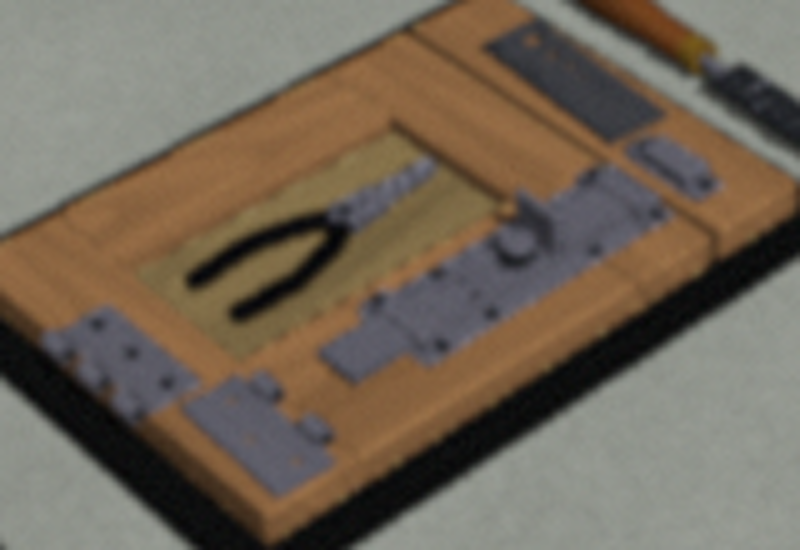

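Run:
```python
from h import *
import pickle
c=pickle.load(open("top0.pkl","rb"));s=pickle.load(open("scene0.pkl","rb"))
f=lambda u,v,x0,y0:((u+.5)/5-.5+x0,(v+.5)/5-.5+y0)
T=lambda u,v,z:print("T",(u,v),(1000*ray(c,f(u,v,275,165),z)).round(1))
S=lambda u,v,z:print("S",(u,v),(1000*ray(s,f(u,v,210,235),z)).round(1))
# wood corners
T(41,185,.023);T(636,50,.023)
S(790,200,.023);S(265,515,.023);S(0,265,.023)
print("keeper ");T(133,250,.034);S(675,165,.034)
print("button");S(517,243,.041)
print("bolt tail end mid");T(522,162,.030);S(340,362,.030)
# wood mask
for n,d,roi in(("top",c,(165,300,270,440)),):
    h=cv2.cvtColor(d["pixels"],cv2.COLOR_RGB2HSV)
    m=cv2.inRange(h,(5,70,80),(25,255,255))
    cv2.imwrite("pics/m_%s.png"%n,m)
    k=cv2.morphologyEx(m,cv2.MORPH_CLOSE,np.ones((9,9)))
    cs=cv2.findContours(k,0,2)[0];a=max([x for x in cs if 270<x[:,0,0].mean()<440 and 165<x[:,0,1].mean()<300],key=cv2.contourArea)
    print(cv2.minAreaRect(a),cv2.boxPoints(cv2.minAreaRect(a)))
    W=np.array([ray(d,p,.023)[:2]*1000 for p in a[:,0].astype(float)],np.float32)
    print(cv2.minAreaRect(W),cv2.boxPoints(cv2.minAreaRect(W)))
    for N,g in (("top",(W)),):pass
```

```text
T (41, 185) [605.5 135.   23. ]
T (636, 50) [ 699.4 -204.6   23. ]
S (790, 200) [616.9 121.   23. ]
S (265, 515) [ 700.5 -208.7   23. ]
S (0, 265) [ 482.  -258.9   23. ]
keeper 
T (133, 250) [566.5  80.2  34. ]
S (675, 165) [576.7  75.1  34. ]
button
S (517, 243) [602.5 -30.3  41. ]
bolt tail end mid
T (522, 162) [ 627.7 -139.3   30. ]
S (340, 362) [ 630.6 -139.7   30. ]
((353.1891174316406, 227.54537963867188), (83.7375717163086, 125.84988403320312), 76.93067932128906) [[282.42633 200.99031]
 [405.01636 172.5319 ]
 [423.9519  254.10045]
 [301.36188 282.55884]]
((538.2039794921875, -66.84646606445312), (242.0575714111328, 354.2498474121094), 15.455382347106934) [[ 374.35016   71.62062]
 [ 468.75348 -269.81897]
 [ 702.0578  -205.31355]
 [ 607.6545   136.12604]]
```

Run:
```python
from h import *
import pickle
c=pickle.load(open("top0.pkl","rb"));s=pickle.load(open("scene0.pkl","rb"))
y=np.array([-.2665,.964,0]);y/=np.linalg.norm(y);x=np.array([y[1],-y[0],0]);o=np.array([.5997,-.0265,0])
t=np.linspace(0,2*np.pi,40)
pts=[o+.0095*(np.cos(a)*x+np.sin(a)*y)+[0,0,.041] for a in t]
face=[o+.012*y+dx*x+[0,0,z] for dx,z in((-.015,.03),(.015,.03),(.015,.057),(-.015,.057),(-.015,.03))]
bar=[o+a*y+b*x+[0,0,.03] for a,b in((-.118,-.014),(.087,-.014),(.087,.014),(-.118,.014),(-.118,-.014))]
kp=[o+.112*y+[0,0,.034]]
ims=[]
for d,x0,y0 in((c,310,182),(s,288,264)):
    im=cv2.resize(np.ascontiguousarray(d["pixels"][y0:y0+44,x0:x0+60,::-1]),None,fx=12,fy=12,interpolation=cv2.INTER_CUBIC)
    a=im.copy()
    q=lambda P:np.int32(((proj(d,P)-[x0,y0])+.5)*12)
    cv2.polylines(a,[q(pts)],1,(0,255,255));cv2.polylines(a,[q(face)],0,(0,255,0));cv2.polylines(a,[q(bar)],0,(0,0,255))
    ims.append(np.vstack([im,a]))
cv2.imwrite("pics/z2.png",cv2.resize(np.hstack(ims),(800,586)))
```

```text
(no output)
```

View pics/z2.png

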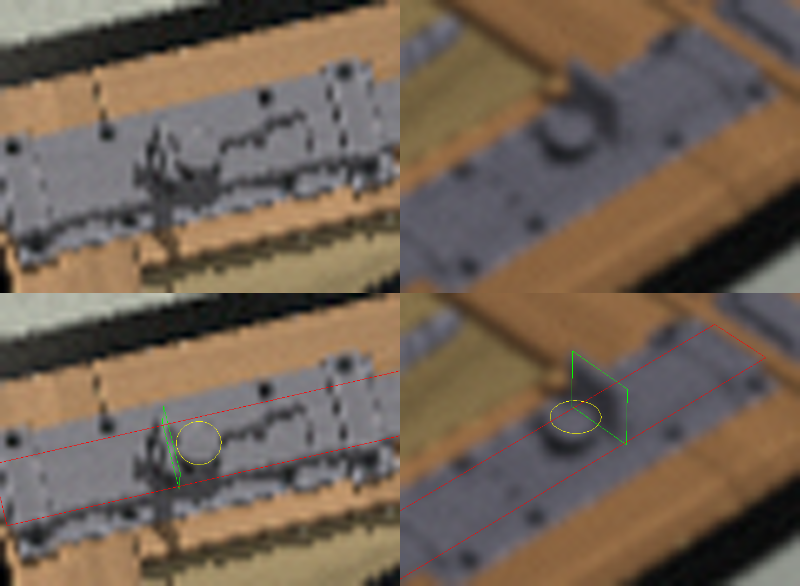

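Emit:
carry_out(commands=[[0,572,-333,0,0,0,-90],[0,572,-333,0,0,0,-90],[0,572,-333,0,0,0,-90],[0,572,-333,0,0,0,-90],[0,572,-333,0,0,0,-90],[0,572,-333,0,0,0,-90],[0,572,-333,0,0,0,-90],[0,572,-333,0,0,0,-90],[0,572,-333,0,0,0,-90],[0,572,-333,0,0,0,-90],[0,572,-333,0,0,0,-90],[0,572,-333,0,0,0,-90]], force=20)

```text
clock: 1.3
eef_pos: [0.5603, -0.0749, 0.2311]
eef_rot: [-3.141, -0.0, 1.844]
force: [-0.6, -1.1, -0.6]
grip_width: -0.002
```

Emit:
carry_out(commands=[[0,0,0,0,0,0,0],[0,0,0,0,0,0,0]])

```text
clock: 1.5
eef_pos: [0.5594, -0.076, 0.2306]
eef_rot: [-3.14, -0.0, 1.843]
force: [-1.0, 0.6, -0.3]
grip_width: -0.005
```

```bash
cat > go.py <<'E'
from h import *
import sys
s=get_state();p=s["eef_pos"]*1000;w=s["eef_rot"][2]
y=np.array([-.2665,.964]);y/=np.linalg.norm(y)
o=np.array([601,-28.5])
d=p[:2]-o;print(p.round(1),np.rad2deg(s["eef_rot"]).round(2),"door y %.1f x %.1f"%(d@y,d@[y[1],-y[0]]),s["force"].round(1),s["clock"])
E
python3 go.py
```

```text
[559.4 -76.  230.6] [-1.7993e+02 -3.0000e-02  1.0558e+02] door y -34.7 x -52.7 [-1.   0.6 -0.3] 1.5
```

Emit:
carry_out(commands=[[0,31,53,0,0,0,0],[0,31,53,30,0,0,0],[0,31,53,70,0,0,0],[0,31,53,110,0,0,0],[0,31,53,140,0,0,0],[0,31,53,150,0,0,0],[0,31,53,150,0,0,0],[0,31,53,150,0,0,0]])

```text
clock: 2.3
eef_pos: [0.6026, -0.0335, 0.0828]
eef_rot: [3.14, 0.001, 1.84]
force: [-0.2, 0.2, 0.3]
grip_width: 0.003
```

```bash
python3 go.py
python3 - <<'E'
from h import *
ims=[]
s=get_state();p=s["eef_pos"]
for n,x0,y0 in(("top",310,172),("scene",280,235)):
    d=camera(n);d={k:np.array(v) for k,v in d.items()}
    im=cv2.resize(np.ascontiguousarray(d["pixels"][y0:y0+75,x0:x0+60,::-1]),None,fx=6.6,fy=6.6,interpolation=cv2.INTER_CUBIC)
    q=np.int32((proj(d,[p])-[x0,y0]+.5)*6.6)[0];cv2.circle(im,tuple(int(v) for v in q),3,(0,0,255),-1)
    ims.append(im)
cv2.imwrite("pics/z3.png",np.hstack(ims))
E
```

```text
[602.6 -33.5  82.8] [1.7991e+02 5.0000e-02 1.0542e+02] door y -5.3 x 0.2 [-0.2  0.2  0.3] 2.3
```

View pics/z3.png

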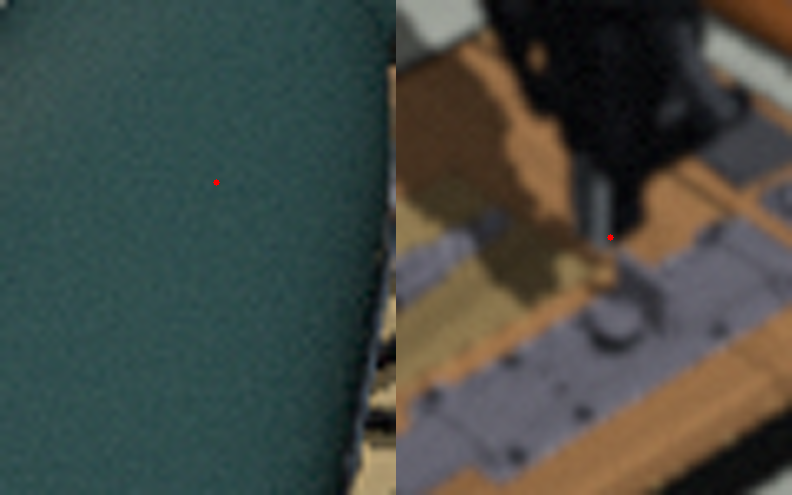

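Emit:
carry_out(commands=[[0,1,0,15,0,0,0],[0,1,0,28,0,0,0],[0,1,0,36,0,0,0],[0,1,0,38,0,0,0],[0,1,0,38,0,0,0],[0,1,0,38,0,0,0]])

```text
clock: 3.0
eef_pos: [0.6022, -0.032, 0.044]
eef_rot: [3.141, 0.0, 1.841]
force: [0.4, -0.2, 0.0]
grip_width: 0.002
```

```bash
python3 go.py
python3 - <<'E'
from h import *
s=get_state();p=s["eef_pos"]
n,x0,y0="scene",280,235
d=camera(n);d={k:np.array(v) for k,v in d.items()}
im=cv2.resize(np.ascontiguousarray(d["pixels"][y0:y0+60,x0:x0+70,::-1]),None,fx=10,fy=10,interpolation=cv2.INTER_CUBIC)
cv2.imwrite("pics/z4.png",im)
E
```

```text
[602.2 -32.   44. ] [1.7995e+02 3.0000e-02 1.0546e+02] door y -3.7 x 0.3 [ 0.4 -0.2  0. ] 3.0
```

View pics/z4.png

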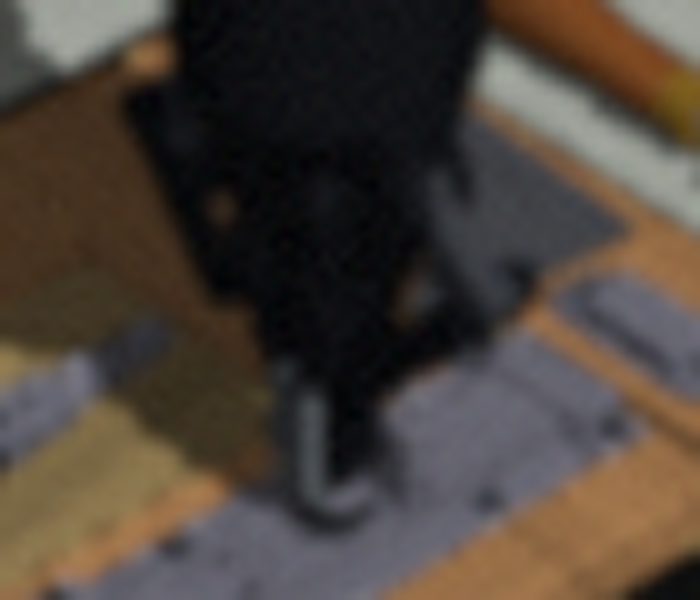

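Emit:
carry_out(commands=[[0,0,0,2,0,0,0],[0,0,0,4,0,0,0],[0,0,0,5,0,0,0],[0,0,0,5,0,0,0]])

```text
clock: 3.45
eef_pos: [0.6021, -0.032, 0.0384]
eef_rot: [3.141, 0.0, 1.841]
force: [0.8, -0.8, 5.2]
grip_width: 0.001
```

```bash
python3 go.py
```

```text
[602.1 -32.   38.4] [1.7997e+02 2.0000e-02 1.0546e+02] door y -3.6 x 0.1 [ 0.8 -0.8  5.2] 3.45
```

Force 5.2 N at 38.4 mm matches the spring exactly, so the fingertip is on the button.

Emit:
carry_out(commands=[[0,0,0,2,0,0,0],[0,0,0,3.5,0,0,0],[0,0,0,3.5,0,0,0],[0,0,0,3.5,0,0,0]])

```text
clock: 3.85
eef_pos: [0.6022, -0.032, 0.0352]
eef_rot: [3.141, 0.0, 1.841]
force: [0.6, 0.7, 6.3]
grip_width: 0.003
```

Emit:
carry_out(commands=[[0,1,0,0,0,0,0],[0,3,0,0,0,0,0],[0,5,0,0,0,0,0],[0,7,0,0,0,0,0],[0,9,0,0,0,0,0],[0,11,0,0,0,0,0],[0,13,0,0,0,0,0],[0,13,0,0,0,0,0]])

```text
clock: 4.65
eef_pos: [0.5991, -0.02, 0.0354]
eef_rot: [3.141, 0.002, 1.84]
force: [0.7, -4.3, 7.2]
grip_width: -0.001
```

```bash
python3 go.py
```

```text
[599.1 -20.   35.4] [1.7994e+02 1.1000e-01 1.0544e+02] door y 8.7 x 0.4 [ 0.7 -4.3  7.2] 4.65
```

Emit:
carry_out(commands=[[0,2,0,0,0,0,0],[0,5,0,0,0,0,0],[0,8,0,0,0,0,0],[0,11,0,0,0,0,0],[0,14,0,0,0,0,0],[0,17,0,0,0,0,0],[0,20,0,0,0,0,0],[0,23,0,0,0,0,0],[0,25,0,0,0,0,0],[0,25,0,0,0,0,0]])

```text
clock: 5.65
eef_pos: [0.5914, 0.0052, 0.0347]
eef_rot: [-3.141, -0.0, 1.841]
force: [1.2, -2.0, 0.8]
grip_width: -0.001
```

```bash
python3 go.py
```

```text
[591.4   5.2  34.7] [-1.7999e+02 -3.0000e-02  1.0548e+02] door y 35.0 x -0.3 [ 1.2 -2.   0.8] 5.65
```

Still sliding at light friction (2 N) with the finger off the button. Now the last few millimetres, watching for the stop.

Emit:
carry_out(commands=[[0,1.5,0,0,0,0,0],[0,3,0,0,0,0,0],[0,4,0,0,0,0,0],[0,4,0,0,0,0,0]])

```text
clock: 6.05
eef_pos: [0.5903, 0.0088, 0.0346]
eef_rot: [-3.141, -0.0, 1.841]
force: [1.3, -1.6, 0.1]
grip_width: -0.005
```

```bash
python3 go.py
```

```text
[590.3   8.8  34.6] [-1.7998e+02 -3.0000e-02  1.0546e+02] door y 38.8 x -0.4 [ 1.3 -1.6  0.1] 6.05
```

Emit:
carry_out(commands=[[0,1,0,0,0,0,0],[0,2,0,0,0,0,0],[0,3,0,0,0,0,0],[0,3,0,0,0,0,0]])

```text
clock: 6.45
eef_pos: [0.5896, 0.0113, 0.0346]
eef_rot: [-3.141, 0.001, 1.841]
force: [1.6, -4.1, -1.5]
grip_width: 0.005
```

```bash
python3 go.py
```

```text
[589.6  11.3  34.6] [-1.7997e+02  3.0000e-02  1.0546e+02] door y 41.4 x -0.3 [ 1.6 -4.1 -1.5] 6.45
```

Emit:
carry_out(commands=[[0,1,0,0,0,0,0],[0,2,0,0,0,0,0],[0,2,0,0,0,0,0]])

```text
clock: 6.75
eef_pos: [0.5896, 0.0115, 0.0347]
eef_rot: [-3.141, 0.004, 1.839]
force: [3.2, -16.9, -4.1]
grip_width: 0.002
```

```bash
python3 go.py
```

```text
[589.6  11.5  34.7] [-179.95    0.24  105.39] door y 41.6 x -0.3 [  3.2 -16.9  -4.1] 6.75
```

Hard stop reached (17 N, no motion). Back off, rise, and look.

Emit:
carry_out(commands=[[0,-2,0,0,0,0,0],[0,-5,0,0,0,0,0],[0,-5,0,-20,0,0,0],[0,-5,0,-60,0,0,0],[0,-5,-40,-100,0,0,0],[0,-5,-80,-150,0,0,0],[0,-5,-120,-190,0,0,0],[0,-5,-160,-190,0,0,0],[0,-5,-160,-190,0,0,0],[0,-5,-160,-190,0,0,0]])

```text
clock: 7.75
eef_pos: [0.4354, -0.0341, 0.2257]
eef_rot: [3.14, 0.0, 1.84]
force: [0.4, -0.0, -0.4]
grip_width: 0.001
```

```bash
python3 go.py
python3 - <<'E'
from h import *
import pickle
s0=pickle.load(open("scene0.pkl","rb"))
d=camera("scene");d={k:np.array(v) for k,v in d.items()}
f=lambda d:cv2.resize(np.ascontiguousarray(d["pixels"][240:320,260:360,::-1]),None,fx=7,fy=7,interpolation=cv2.INTER_CUBIC)
cv2.imwrite("pics/z5.png",f(d)); save(d,"scene5.png")
E
```

```text
[435.4 -34.1 225.7] [1.7991e+02 2.0000e-02 1.0540e+02] door y 38.7 x -161.1 [ 0.4 -0.  -0.4] 7.75
```

View pics/z5.png

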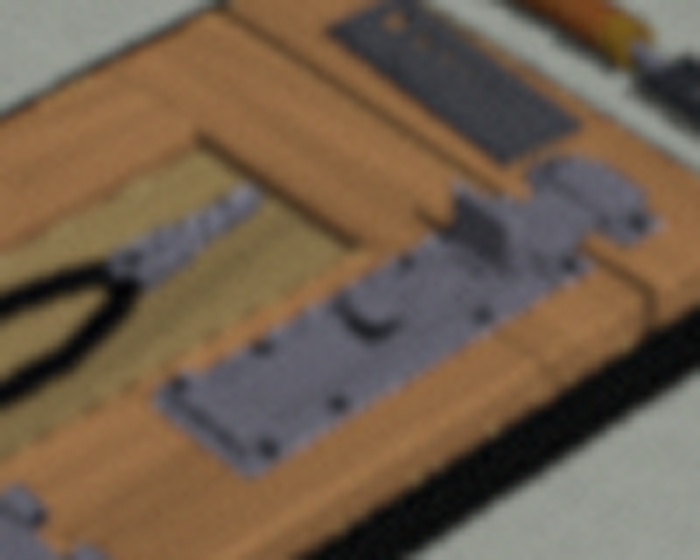

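View pics/scene5.png

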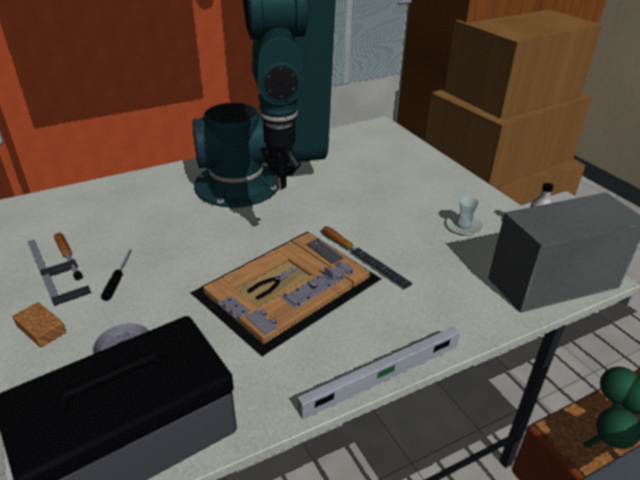

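Run:
```python
from h import *
import pickle
s0=pickle.load(open("scene0.pkl","rb"))
d=camera("scene");d={k:np.array(v) for k,v in d.items()}
ims=[cv2.resize(np.ascontiguousarray(x["pixels"][272:297,300:325,::-1]),None,fx=15,fy=15,interpolation=cv2.INTER_CUBIC) for x in(s0,d)]
cv2.imwrite("pics/z6.png",np.hstack(ims))
q=proj(d,[[.6025,-.0303,.041],[.6025,-.0303,.034]]);print(q)
g=[cv2.cvtColor(x["pixels"],cv2.COLOR_RGB2GRAY) for x in(s0,d)]
for x in g:print(x[276:294,310:317].mean(1).round().astype(int))
```

```text
[[313.00699805 283.21026847]
 [312.98818299 285.3596552 ]]
[77 70 56 56 70 84 91 92 87 71 48 47 66 84 91 91 92 93]
[105 106 101  97  94  95  94  95  91  74  50  50  69  86  92  94  94  96]
```

View pics/z6.png

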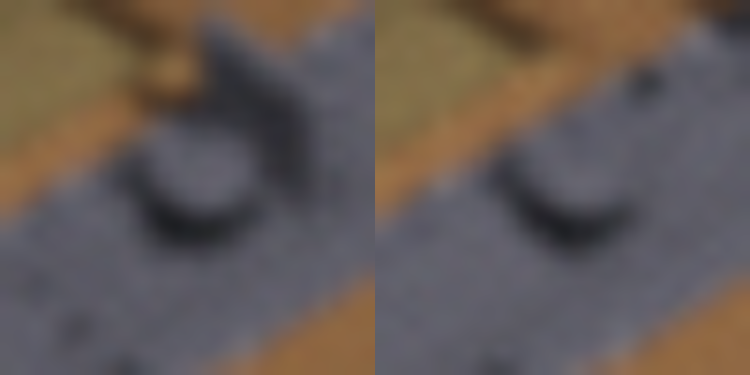

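The button's edge and shadow profile match the "up" picture to well under a pixel; a bottomed button would show a 2 px shift. Handing in.

```bash
python3 -c "
from station import env
print(env.close_job())"
```

```text
the job is handed in; nothing more can be done
None
```

The bolt is shot fully home through the keeper, the button has sprung up again, and I've handed the job in; no verdict was given.

- **Pressing:** I pressed the button with the shut fingertips to about 5.8 mm. The force was 5.2 N at 2.6 mm, which matches the button's spring, and 6.3 N at the full press.
- **Pushing:** With the button held down, I pushed the thumb piece along. The force stayed at about 2 to 4 N until the bolt hit its hard stop at 17 N. The tool had then moved 45 mm, including a gap of a few millimetres before it met the thumb piece. I then backed off and raised the gripper clear.
- **Last checks:** The final scene picture shows the bar through the keeper. The button looks the same as in the first picture, to well under a pixel; a bottomed button would have shifted about 2 pixels. The force reading is near zero, and nothing else in the picture appears to have moved. The clock read about 7.8 s of the 34 s allowed.
- **What disagreed:** The two cameras placed the button about 4 to 5 mm apart. I aimed between the two and behind the button's centre, and the forces on contact confirmed the position. I did not measure the other objects' positions again; I only compared them by eye.

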